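# Lock the brush rack's rail with its hitch pin

## Robot

A 6-joint arm with a two-finger parallel gripper is mounted at the origin on the work surface. World frame = base frame: x ahead of the robot, y to its left, z up, the work surface at z = 0. Lengths are in m, angles in rad, forces in N, time in s.
With the tool pointing down it reaches from about 0.35 to 0.85 m from the base axis. Payload 8.1 kg.
Tool frame: the origin (TCP) lies midway between the tips of the shut fingers; the grasp point (between the pads) lies 19 mm behind it (ctrl.pinch_z is the distance from the TCP to the grasp point, in m); y points along the fingers, z is the direction in which the jaws open and shut, and the axes are right-handed (so a half turn about y gives the same grasp; the last joint's range is limited). The gripper opens to 85 mm and grips with 20 to 120 N. Pads are 22 mm wide; open, the fingers measure 114 mm over their backs; the gripper's body (76 mm by 85 mm) begins 54 mm behind the grasp point. The pads swing forward as they close: fully open they stand 13 mm farther back than shut.
Start: joints at [-1.297, 0.13, 1.488, -0, 1.523, -0.085], TCP at [0.211, -0.562, 0.198] pointing down, gripper open.
Joint ranges: [-2.96, 2.96], [-0.89, 2.26], [0.02, 2.5], [-1.34, 4.48], [0, 2.73], [-2.66, 2.66]. Speed limits (rad/s): [2.39, 2.39, 2.79, 3.14, 3.14, 3.14].

## Interface

Orientations are given as a unit quaternion [w, x, y, z].
In Python, from plant import ctrl gives the robot as it stands.
- The arm moves only by the tool send_rows, never from a script. Its argument "rows" is a list of rows, each a list of 6 numbers: the shift along the tool's x, y, z in units of 1000 mm (1.0 is 1000 mm), then the turn, a rotation vector about the tool's x, y, z in units of pi/2 rad (1.0 is pi/2 rad). A call has 1 to 8 rows; each row shifts and turns the commanded pose from where the row before left it, along the tool's axes as they then stand; what a row does not reach is not made up. A row lasts 1/10 s, in which the tool goes at most 50 mm and 8.59 degrees, less where a joint would pass 70% of its speed; a pose out of reach is approached as far as the arm can. A call with a number of a shift or a turn outside -1 to 1 is refused whole. A call with a gripper value outside its range is refused whole. "gripper" is the opening, from -1 (shut) to 1 (fully open), set as the call begins (left out, the last holds). The fingers move at their own pace and stop on an object; "newtons" is the grip in N (left out, the last holds). Time passes only in rows, so rows that do not move let the fingers close. It gives the time, the measured TCP pose, the force and the opening at its end, in the units of the state.
- ctrl.get_obs(): the state, without advancing time (a new reading comes with each control period).
- ctrl.camera(name): name is "side" or "top"; returns the picture (400x640x3 uint8, blue, green, red); there is no depth.
- ctrl.calibration(name): a dict with "mtx" (3x3 intrinsics, pixels), "extrinsics" (4x4, takes a point from world to camera coordinates). Camera axes: x right, y down, z forward; pixel columns grow to the right and rows downward; lengths in m; the calibration is good to about 2 mm. A picture is of the moment at which its call begins. calibration takes no time and is no camera call.
- ctrl.sign_off(): hands the job in, once; it reports no verdict.
The state is a dict: "time_s": time; "joints": joint angles; "qvel": joint speeds; "effort": joint torques, N m; "ee_pos": TCP position; "tool_rot": TCP orientation; "wrist_force": force on the tool from outside, world axes, zero at the start; "torque": the same for the moment, N m; "width": finger opening in m.
Only numpy, scipy, OpenCV 4.12 (cv2) and the standard library are available. Lean on these libraries where they do the work, as an engineer would, in place of code of your own. Each camera call takes 0.05 s, during which the arm holds its last target.

## Task

Take the hitch pin out of the pen block and push it down through the cross hole at the free end of the brush rack's rail until its head sits fully home on the rail. Then swing its sprung loop down over the end of the rail until it snaps shut under the rail, and let go. Be gentle: keep every press on the rack well below 40 N, and leave the paperweight, the paste box and the stone seal where they are.

Things in the scene. Friction and masses are not known exactly. Their poses are not given: they have to be found in the camera images.
- pin_grip (a point): Centre of the orange grip tab of the hitch pin: 20 mm (x) by 12 mm (y, grip across this) by 28 mm tall. z is up along the pin; x points to where the loop stands out. Along the pin below this point: tab's underside 14 mm, loop hinge 19 mm, head's underside 26 mm, tip 70 mm. Grip with the fingertips at most 10 mm below this point, to stay above the loop.
- pin: The steel hitch pin, about 130 g with its loop, standing upright in the pen block at the start, head on the block's top. Origin: centre of the underside of its 18 mm square head; axes as pin_grip. Below the head a round shank 10 mm in diameter and 44 mm long, its last 3 mm a nose tapering to 8 mm.
- loop_bar (a point): Middle of the far bar of the brass wire loop: bar 39 mm long (along pin y), 5 mm thick, 48 mm from the loop's hinge (axis pin y); 35 mm clear between its two arms. Open, the bar is 47 mm from the pin's axis towards pin x and 11 mm below the tab's centre; shut, 8 mm from the axis and 66 mm below.
- loop (a joint): Loop angle, rad: 0 open (standing out, 10 degrees above level), 1.57 shut (hanging along the shank). Over-centre spring, dead centre at 0.57: it stays open, needs about 6 N down on the bar to start moving, ever less up to the dead centre (bar then 27 mm lower than open, 44 mm from the pin's axis), then snaps shut by itself.
- rack_hole (a point): Nominal centre of the mouth of the vertical cross hole (12 mm in diameter, right through) on the rail's top, 164 mm above the table. x points along the rail to its free end, z up. The real hole is up to 10 mm off along x, either way, never sideways; this reading does not show it, so find it by feel or sight.
- rack: Brush rack, fixed: wood base and two posts, aluminium rail 28 mm square sitting tight in them, real hole 20 mm from its free end. Origin on the table under the nominal hole, axes as rack_hole. The near post starts 44 mm behind the nominal hole and rises 8 mm above the rail. The pin goes in with pin x along rack x (within 10 degrees), else the loop cannot pass over the rail's end.
- block_top (a point): Centre of the top of the dark wood pen block, 70 mm square, 52 mm tall, fixed; the pin stands in its middle hole (13.5 mm wide), with the loop out over the edge.
- paperweight_mid (a point): Round wooden paperweight, 56 mm across, 32 mm tall (point half-way up). Leave alone.
- paste_box_mid (a point): Round red seal-paste box, 52 mm across, 26 mm tall (point half-way up). Leave alone.
- seal_mid (a point): Stone seal, 26 mm square, 67 mm tall with a ball knob (point 25 mm up). Leave alone.

How it is judged:
On the way, in this order (a step that is already met when the one before it is completed fails the run):
1. the pin sits fully home in the cross hole, upright, its loop still open (z of pin_grip in the frame of rack_hole between 0.02 and 0.028 m and horizontal distance between pin_grip and rack_hole below 0.013 m and angle between pin_grip's own z axis and vertical below 0.12 rad and value of joint loop below 0.35 rad and y of pin_grip in the frame of rack_hole between -0.004 and 0.004 m), for 0.2 s.
2. the loop has snapped shut over the rail's end, the pin still home (z of pin_grip in the frame of rack_hole between 0.02 and 0.029 m and horizontal distance between pin_grip and rack_hole below 0.013 m and value of joint loop above 1.42 rad and y of pin_grip in the frame of rack_hole between -0.004 and 0.004 m), for 0.2 s.
At the end, for the whole second after the job is handed in: The pin stands upright (within 0.12 rad) in the rail's cross hole, its head down on the rail to within 2 mm and within 13 mm of the nominal hole along the rail and 4 mm across; the loop is shut (past 1.42 rad) around the rail's end; the pin is released and at rest (z of pin_grip in the frame of rack_hole between 0.02 and 0.028 m and horizontal distance between pin_grip and rack_hole below 0.013 m and angle between pin_grip's own z axis and vertical below 0.12 rad and value of joint loop above 1.42 rad and contact force between the fingers and pin below 0.1 N and linear speed of pin below 0.02 m/s and y of pin_grip in the frame of rack_hole between -0.004 and 0.004 m); the robot touches nothing.
It fails at once if the pin pressed against the rack with more than 40 N (contact force between pin and rack above 40 N).
It fails at once if the robot pressed on the rack with more than 40 N (contact force between any of the arm, the fingers and rack above 40 N).
It fails at once if a bystander moved more than 15 mm (distance of any of paperweight_mid, paste_box_mid, seal_mid from where it was at the start of the episode above 0.015 m).
It also fails if it takes over 67 s, if anything falls off the work surface, if the arm or the gripper's body presses on something with over 40 N, if the wrist force passes 120 N, or if a joint passes its speed limit or range.

## Working session

There is one attempt and no reset: what is moved stays moved. The work goes in short steps, Python scripts to look and compute and a tool call to move; the robot and the scene stay as the last step left them, time stands still between calls to the robot, and variables do not carry over. Pictures are saved under pics/ and viewed, and the job is handed in when it is done.

Besides the shell and the picture viewer there is one more tool, called after ">>>" by a JSON object that holds its "method" and its "body", one argument or row to a line. send_rows: Moves the arm, as the interface text tells. Shifts and turns lie within -1 to 1; 1 stands for 1000 mm of shift or pi/2 rad of turn. Its arguments: {"type":"object","properties":{"rows":{"type":"array"},"gripper":{"type":"number"},"newtons":{"type":"number"}},"required":["rows"]}

```bash
ls; mkdir -p pics; python3 - <<'E'
from plant import ctrl
import cv2,numpy as np
np.set_printoptions(precision=4,suppress=True)
for n in("side","top"):
    im=ctrl.camera(n); cv2.imwrite(f"pics/{n}0.png",im)
    c=ctrl.calibration(n); print(n,c["mtx"],c["extrinsics"])
print(ctrl.get_obs(), ctrl.pinch_z)
E
```

```text
pics
side [[389.1244   0.     322.814 ]
 [  0.     389.1244 197.1149]
 [  0.       0.       1.    ]] [[-0.988  -0.1531 -0.0177  0.5639]
 [-0.097   0.7067 -0.7008  0.2196]
 [ 0.1198 -0.6908 -0.7131  0.722 ]
 [ 0.      0.      0.      1.    ]]
top [[417.288    0.     316.0341]
 [  0.     417.288  209.8526]
 [  0.       0.       1.    ]] [[ 0.0206 -0.9995 -0.0225 -0.1114]
 [-0.9979 -0.0192 -0.0626  0.5772]
 [ 0.0621  0.0237 -0.9978  0.7508]
 [ 0.      0.      0.      1.    ]]
{'time_s': 0.1, 'joints': array([-1.2974,  0.1311,  1.4892, -0.    ,  1.523 , -0.0854]), 'qvel': array([-0.0005, -0.0017, -0.0027,  0.0012,  0.0008,  0.0003]), 'effort': array([  0.0014, -57.0948, -50.1942,  -0.0002,   0.008 ,   0.    ]), 'ee_pos': array([ 0.2106, -0.5613,  0.1974]), 'tool_rot': array([ 0.1261, -0.1262,  0.6963, -0.6952]), 'wrist_force': array([-0.6689,  0.0599,  0.5617]), 'torque': array([-0.0149, -0.0376,  0.0475]), 'width': 0.08498103061219253} 0.0187
```

View pics/side0.png

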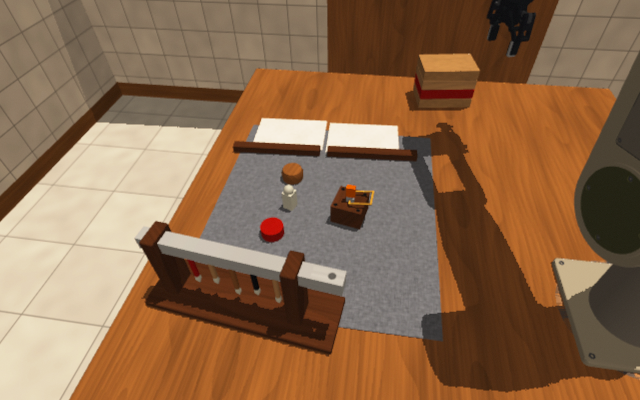

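View pics/top0.png

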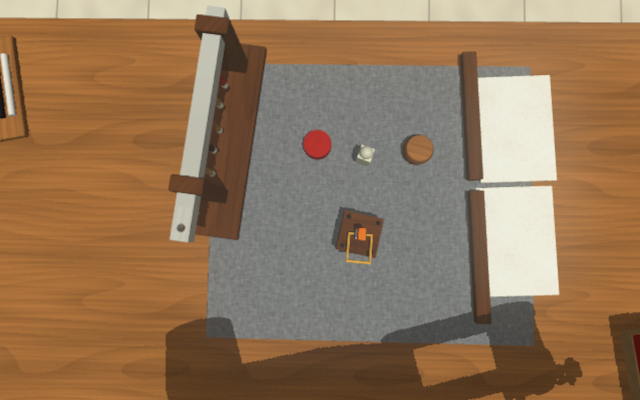

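Top: hole on rail at about (181,228), pin tab (362,234), loop bar (359,263). Side: hole (332,275), tab (351,189). I'll segment these more exactly.

```bash
cat > h.py <<'E'
import cv2,numpy as np
from plant import ctrl
np.set_printoptions(precision=4,suppress=True)
def ray(n,uv):
    c=ctrl.calibration(n);K=c["mtx"];T=c["extrinsics"];R=T[:3,:3];t=T[:3,3]
    o=-R.T@t; d=R.T@np.linalg.solve(K,[uv[0],uv[1],1.]); return o,d/np.linalg.norm(d)
def onz(n,uv,z):
    o,d=ray(n,uv); return o+d*(z-o[2])/d[2]
def tri(a,b):
    o1,d1=ray("side",a);o2,d2=ray("top",b)
    s=np.linalg.lstsq(np.c_[d1,-d2],o2-o1,rcond=None)[0]
    p,q=o1+s[0]*d1,o2+s[1]*d2; return (p+q)/2,np.linalg.norm(p-q)
def proj(n,p):
    c=ctrl.calibration(n);q=c["extrinsics"][:3]@np.r_[p,1];q=c["mtx"]@q;return q[:2]/q[2]
E
python3 - <<'E'
from h import *
for n in("side","top"):
    im=cv2.imread(f"pics/{n}0.png"); h=cv2.cvtColor(im,cv2.COLOR_BGR2HSV)
    r={"side":(320,160,80,80),"top":(320,190,80,90)}[n]
    def blobs(name,m,box):
        x,y,w,hh=box; mm=np.zeros_like(m);mm[y:y+hh,x:x+w]=m[y:y+hh,x:x+w]
        k,l,s,c=cv2.connectedComponentsWithStats(mm)
        for i in range(1,k):
            if s[i,4]>8: print(n,name,s[i],c[i])
    blobs("orange",cv2.inRange(h,(4,200,120),(13,255,255)),r)
    blobs("brass",cv2.inRange(h,(15,120,120),(30,255,255)),r)
    r2={"side":(320,262,26,24),"top":(170,215,24,28)}[n]
    x,y,w,hh=r2
    g=cv2.cvtColor(im,cv2.COLOR_BGR2GRAY); blobs("hole",cv2.inRange(g,0,140),r2)
    a=cv2.resize(im[r[1]:r[1]+80,r[0]:r[0]+80],(400,400),interpolation=cv2.INTER_CUBIC)
    X,Y={"side":(285,235),"top":(160,175)}[n]
    b=cv2.resize(im[Y:Y+80,X:X+80],(400,400),interpolation=cv2.INTER_CUBIC)
    cv2.imwrite(f"pics/z{n}.png",np.hstack([a,b]))
E
```

```text
side orange [346 185  10  12 104] [350.2981 190.6058]
side brass [348 190  26  15 121] [362.5785 198.5455]
side hole [320 262  26   8 145] [334.7724 264.5517]
side hole [328 273   8   6  38] [331.6579 275.6053]
side hole [343 276   3  10  18] [344.4444 281.6111]
side hole [320 282  17   4  41] [325.7561 284.0244]
top orange [359 228   6  12  61] [361.3934 233.5082]
top brass [346 232  27  32 229] [359.2795 248.5502]
top hole [170 215   3  15  27] [170.5556 220.3333]
top hole [187 215   7  28 105] [191.3714 231.3619]
top hole [177 224   8   8  51] [180.5686 227.5294]
top hole [170 240  15   3  25] [175.36 241.52]
```

```bash
python3 -c "
import cv2,numpy as np
cv2.imwrite('pics/z2.png',cv2.resize(np.vstack([cv2.imread('pics/zside.png'),cv2.imread('pics/ztop.png')]),(600,600)))"
```

```text
(no output)
```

View pics/z2.png

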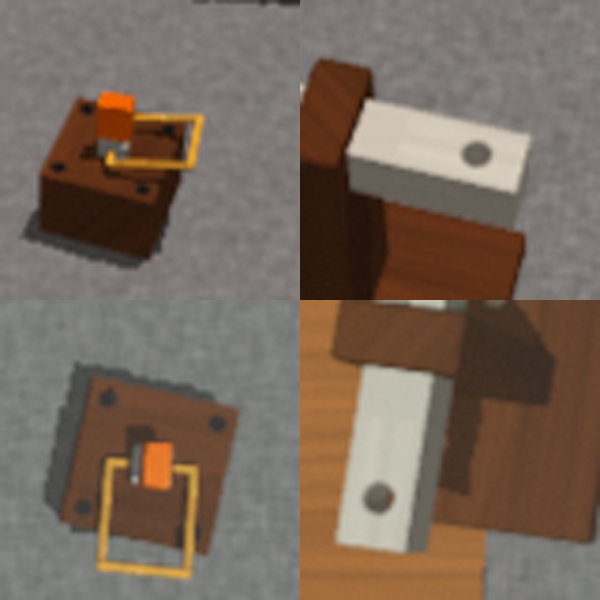

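```bash
python3 - <<'E'
from h import *
print("hole side/top z.164",onz("side",(331.7,275.6),.164),onz("top",(180.6,227.5),.164),tri((331.7,275.6),(180.6,227.5)))
# rail top edges, top view (crop scale 3.75, org 160,175)
f=lambda x,y:(160+(x-300)/3.75,175+(y-300)/3.75)
P={k:onz("top",f(*v),.164) for k,v in dict(fl=(336,542),fr=(409,550),bl=(363,366),br=(437,374)).items()}
for k in P:print(k,P[k])
d=P['bl']-P['fl'];e=P['br']-P['fr'];print("rail dir",np.degrees(np.arctan2(-d[1],-d[0])),np.degrees(np.arctan2(-e[1],-e[0])), np.linalg.norm(P['fl']-P['fr']))
# base/ whole rail: full-length edge from top image
im=cv2.imread("pics/top0.png");
# tab
g=lambda x,y:(320+x/3.75,190+(y-300)/3.75)
print("tab top z.092",onz("top",g(159,465),.092), "tri",tri((350.5,187),g(159,464)))
for k,v in dict(a=(103,570),b=(188,576),c=(107,460),d=(195,467)).items(): print("loop",k,onz("top",g(*v),.067))
for v in ((92,377),(237,407),(208,553),(63,520)): print("block",onz("top",g(*v),.052))
# screws? tab edges
for v in ((147,441),(174,445),(171,490),(143,486)): print("tabc",onz("top",g(*v),.092))
for k,v in dict(pw=(418,149),pb=(317,144),seal=(366,153)).items(): print(k,onz("top",v,.03))
E
```

```text
hole side/top z.164 [0.5387 0.0977 0.164 ] [0.5398 0.0983 0.164 ] (array([0.5393, 0.0981, 0.1645]), np.float64(0.0011818860327631928))
fl [0.5216 0.1141 0.164 ]
fr [0.519  0.0848 0.164 ]
bl [0.5921 0.1062 0.164 ]
br [0.5894 0.0763 0.164 ]
rail dir 173.6098683807345 173.1271007568391 0.02946775088873425
tab top z.092 [ 0.5362 -0.1789  0.092 ] tri (array([ 0.5363, -0.1791,  0.0899]), np.float64(0.0006975019576464652))
loop a [ 0.4882 -0.1564  0.067 ]
loop b [ 0.4864 -0.1949  0.067 ]
loop c [ 0.5381 -0.1574  0.067 ]
loop d [ 0.5358 -0.1975  0.067 ]
block [ 0.5769 -0.1506  0.052 ]
block [ 0.5642 -0.2183  0.052 ]
block [ 0.4962 -0.2056  0.052 ]
block [ 0.51   -0.1383  0.052 ]
tabc [ 0.5466 -0.1735  0.092 ]
tabc [ 0.5451 -0.1854  0.092 ]
tabc [ 0.5253 -0.1843  0.092 ]
tabc [ 0.5268 -0.172   0.092 ]
pw [ 0.6926 -0.2829  0.03  ]
pb [ 0.699  -0.0994  0.03  ]
seal [ 0.6838 -0.1889  0.03  ]
```

```bash
cat >> h.py <<'E'
from scipy.spatial.transform import Rotation as Ro
def plan(target,thetaz_deg,verbose=1):
    """target TCP pos; thetaz: world heading of tool z (jaw axis); tool y down. prints shift in tool units and rotvec/(pi/2)"""
    o=ctrl.get_obs();q=o["tool_rot"];R=Ro.from_quat([q[1],q[2],q[3],q[0]]).as_matrix()
    t=np.radians(thetaz_deg);z=np.array([np.cos(t),np.sin(t),0]);y=np.array([0,0,-1.]);x=np.cross(y,z)
    Rt=np.c_[x,y,z]; rv=Ro.from_matrix(R.T@Rt).as_rotvec()
    print("R now\n",R,"\npos",o["ee_pos"],"t",o["time_s"],"F",o["wrist_force"],"w",o["width"])
    d=np.array(target)-o["ee_pos"]
    print("shift old axes",R.T@d,"shift new axes",Rt.T@d,"turn/(pi/2)",rv/(np.pi/2),"deg",np.degrees(rv))
E
python3 - <<'E'
from h import *
for a in (87,-93): plan((0.5362,-.179,.13),a)
for p in((625,330),(610,400)):print(onz("top",p,.1))
E
```

```text
R now
 [[-0.9363 -0.0004  0.3511]
 [-0.3511  0.0016 -0.9363]
 [-0.0001 -1.     -0.0016]] 
pos [ 0.2106 -0.5613  0.1974] t 0.1 F [-0.6689  0.0599  0.5617] w 0.08498103061219253
shift old axes [-0.4391  0.0679 -0.2435] shift new axes [0.3052 0.0674 0.3988] turn/(pi/2) [ 0.0002 -1.7383 -0.0015] deg [   0.016  -156.4434   -0.131 ]
R now
 [[-0.9363 -0.0004  0.3511]
 [-0.3511  0.0016 -0.9363]
 [-0.0001 -1.     -0.0016]] 
pos [ 0.2106 -0.5613  0.1974] t 0.1 F [-0.6689  0.0599  0.5617] w 0.08498103061219253
shift old axes [-0.4391  0.0679 -0.2435] shift new axes [-0.3052  0.0674 -0.3988] turn/(pi/2) [0.0011 0.2617 0.0001] deg [ 0.0946 23.5566  0.0115]
[ 0.3928 -0.5954  0.1   ]
[ 0.2839 -0.5695  0.1   ]
```

>>> {"method": "send_rows", "body": {
  "rows": [
    [0, -0.045, 0, 0, 0, 0],
    [0, -0.02, 0, 0, 0, 0],
    [-0.043, 0, -0.024, 0, 0, 0],
    [-0.043, 0, -0.024, 0, 0, 0],
    [-0.043, 0, -0.024, 0, 0, 0],
    [-0.043, 0, -0.024, 0, 0, 0],
    [-0.043, 0, -0.024, 0, 0, 0],
    [-0.043, 0, -0.024, 0, 0, 0]
  ],
  "gripper": 0.0,
  "newtons": 40
}}

```text
time_s: 0.9
ee_pos: [0.4025, -0.3345, 0.263]
tool_rot: [0.126, -0.126, 0.696, -0.696]
wrist_force: [1.6, -1.3, 0.0]
width: 0.0423
```

>>> {"method": "send_rows", "body": {
  "rows": [
    [-0.043, 0, -0.024, 0, 0, 0],
    [-0.043, 0, -0.024, 0, 0, 0],
    [-0.043, 0, -0.024, 0, 0, 0],
    [-0.043, 0, -0.024, 0, 0, 0],
    [0, 0, 0, 0, 0.0872, 0],
    [0, 0, 0, 0, 0.0872, 0],
    [0, 0, 0, 0, 0.0872, 0],
    [0, 0, 0, 0, 0, 0]
  ]
}}

```text
time_s: 1.7
ee_pos: [0.5289, -0.1857, 0.2628]
tool_rot: [-0.019, 0.019, 0.707, -0.707]
wrist_force: [-0.3, 0.5, -0.6]
width: 0.0426
```

```bash
python3 - <<'E'
from h import *
plan((0.5362,-.179,.072),-93)
for n in("side","top"):cv2.imwrite(f"pics/{n}1.png",ctrl.camera(n)[100:340,200:520])
E
python3 -c "
import cv2,numpy as np
cv2.imwrite('pics/a1.png',cv2.resize(np.vstack([cv2.imread('pics/side1.png'),cv2.imread('pics/top1.png')]),(400,600)))"
```

```text
R now
 [[-0.9985 -0.001  -0.0539]
 [ 0.0539  0.0004 -0.9985]
 [ 0.001  -1.     -0.0004]] 
pos [ 0.5289 -0.1857  0.2628] t 1.7 F [-0.2971  0.5033 -0.6313] w 0.04262812257551571
shift old axes [-0.0071  0.1908 -0.007 ] shift new axes [-0.0069  0.1908 -0.0071] turn/(pi/2) [ 0.0002 -0.001   0.0006] deg [ 0.0218 -0.0907  0.0571]
```

View pics/a1.png

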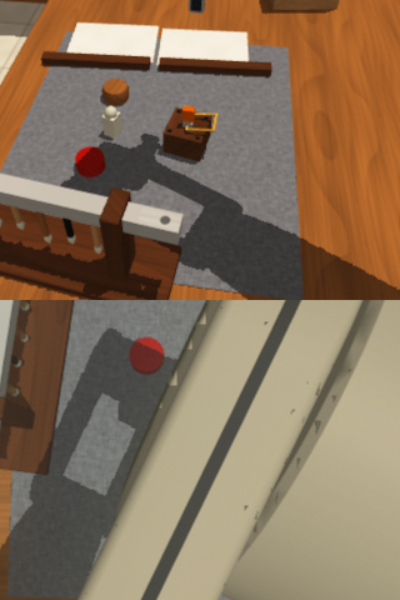

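Side view: pin untouched, its tab still at the same pixels; gripper is above the crop. The top view is covered by the arm. Descending with the offset correction.

>>> {"method": "send_rows", "body": {
  "rows": [
    [-0.007, 0.03, -0.007, 0, 0, 0],
    [0, 0.04, 0, 0, 0, 0],
    [0, 0.04, 0, 0, 0, 0],
    [0, 0, 0, 0, 0, 0]
  ]
}}

```text
time_s: 2.2
ee_pos: [0.532, -0.1777, 0.1465]
tool_rot: [-0.021, 0.014, 0.708, -0.705]
wrist_force: [-1.7, 0.1, -1.7]
width: 0.0429
```

```bash
python3 - <<'E'
from h import *
plan((0.5362,-.179,.072),-93)
print(proj("side",(.5362,-.179,.09)))
im=ctrl.camera("side");cv2.imwrite("pics/s2.png",cv2.resize(im[60:260,260:460],(600,600),interpolation=cv2.INTER_CUBIC))
E
```

```text
R now
 [[-0.9987 -0.0106 -0.0492]
 [ 0.0492  0.0047 -0.9988]
 [ 0.0108 -0.9999 -0.0042]] 
pos [ 0.532  -0.1777  0.1465] t 2.2 F [-1.6538  0.1091 -1.6699] w 0.04285817362293955
shift old axes [-0.005   0.0745  0.0014] shift new axes [-0.0042  0.0745  0.0011] turn/(pi/2) [0.0026 0.002  0.0069] deg [0.2368 0.179  0.6203]
[350.3796 186.9911]
```

View pics/s2.png

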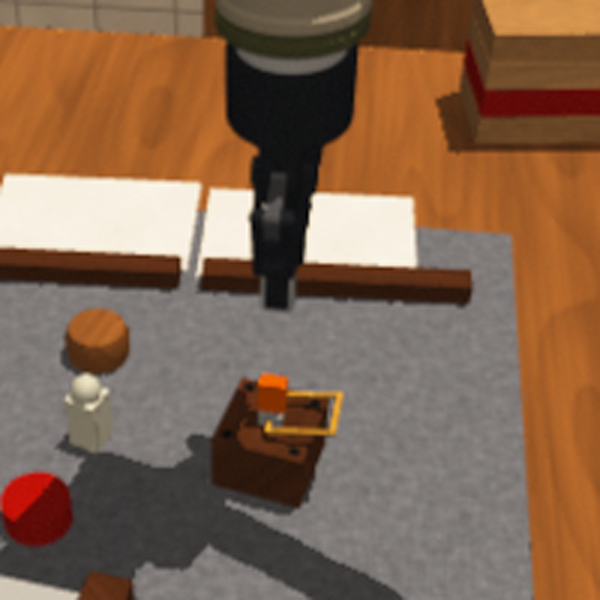

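Gripper is directly above the tab (fingertips at crop (278,300), tab at (272,392)).

>>> {"method": "send_rows", "body": {
  "rows": [
    [-0.004, 0.03, 0.001, 0, 0, 0],
    [0, 0.03, 0, 0, 0, 0],
    [0, 0.013, 0, 0, 0, 0],
    [0, 0, 0, 0, 0, 0],
    [0, 0, 0, 0, 0, 0]
  ]
}}

```text
time_s: 2.75
ee_pos: [0.5415, -0.1812, 0.0827]
tool_rot: [0.017, -0.019, -0.707, 0.707]
wrist_force: [0.6, -0.6, -0.0]
width: 0.0427
```

```bash
python3 - <<'E'
from h import *
plan((0.5362,-.179,.071),-93)
im=ctrl.camera("side");cv2.imwrite("pics/s3.png",cv2.resize(im[140:240,300:400],(600,600),interpolation=cv2.INTER_CUBIC))
E
```

```text
R now
 [[-0.9987  0.0022 -0.0517]
 [ 0.0517 -0.001  -0.9987]
 [-0.0023 -1.      0.0008]] 
pos [ 0.5415 -0.1812  0.0827] t 2.75 F [ 0.6246 -0.5625 -0.0436] w 0.04271493768222531
shift old axes [ 0.0055  0.0117 -0.002 ] shift new axes [ 0.0054  0.0117 -0.002 ] turn/(pi/2) [-0.0005  0.0004 -0.0014] deg [-0.0486  0.0375 -0.1297]
```

View pics/s3.png

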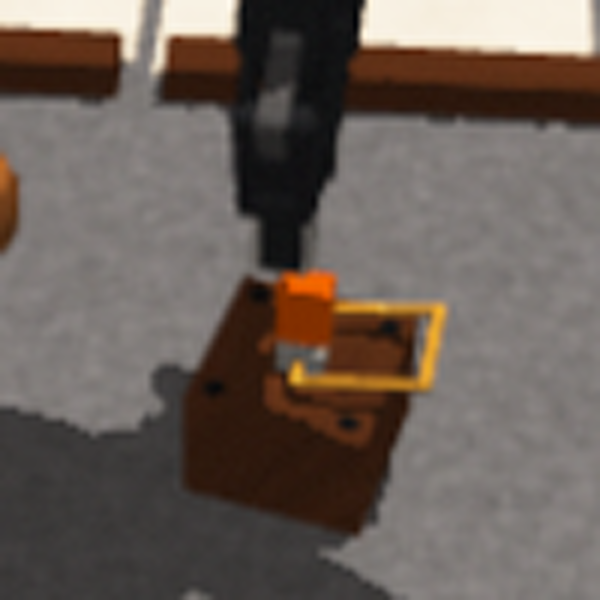

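```bash
python3 - <<'E'
from h import *
print(ray("side",(320,200))[0])
for y in(-.155,-.207):
  for z in (.083,.095):
    print(y,z,(proj("side",(.5415,y,z))-[300,140])*6)
print((proj("side",(.5362,-.179,.092))-[300,140])*6)
im=ctrl.camera("side");cv2.imwrite("pics/s4.png",cv2.resize(im[100:240,260:430],(728,600),interpolation=cv2.INTER_CUBIC))
E
```

```text
[0.4919 0.4299 0.6787]
-0.155 0.083 [279.8681 340.8687]
-0.155 0.095 [280.7502 317.0845]
-0.207 0.083 [295.3213 242.4063]
-0.207 0.095 [296.32   218.6357]
[302.4591 277.968 ]
```

View pics/s4.png

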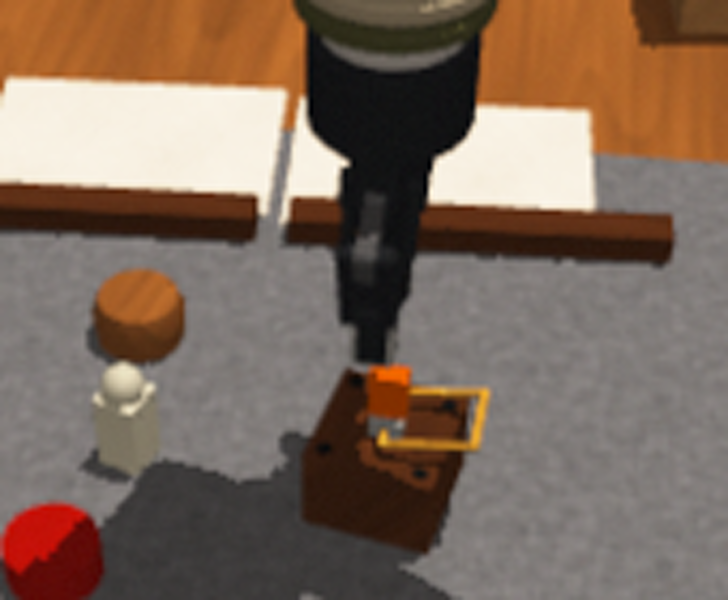

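```bash
python3 - <<'E'
from h import *
im=ctrl.camera("side");a=cv2.resize(im[120:220,310:390],(480,600),interpolation=cv2.INTER_NEAREST)
a=np.clip(a.astype(float)*1.8+20,0,255).astype(np.uint8)
cv2.imwrite("pics/s5.png",a)
cv2.imwrite("pics/t5.png",ctrl.camera("top"))
E
```

```text
(no output)
```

View pics/s5.png

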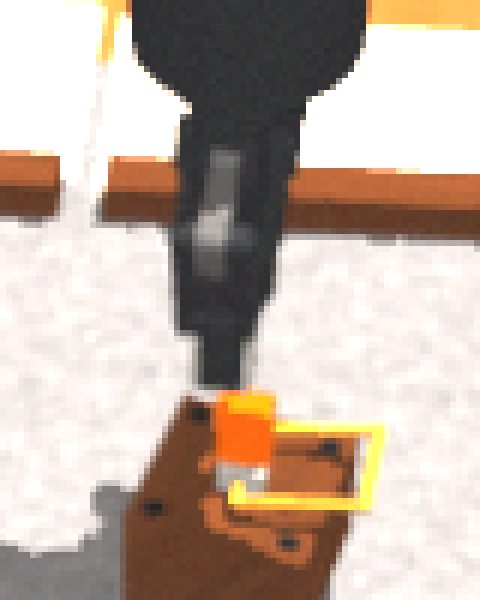

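View pics/t5.png

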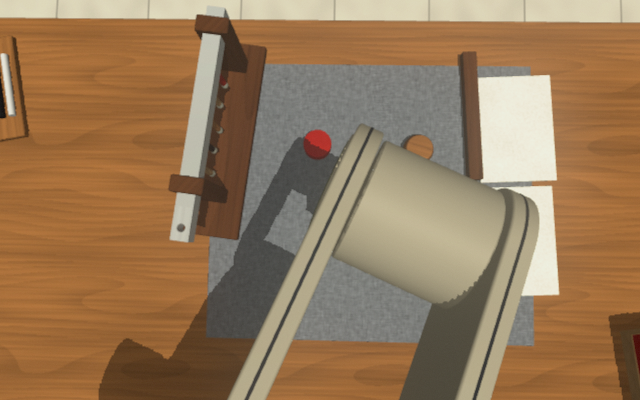

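```bash
python3 - <<'E'
from h import *
for p in [(.5415,-.139,.156),(.5415,-.181,.156),(.5415,-.181,.083),(.5415,-.155,.09),(.5415,-.155,.115)]:
    print(p,proj("side",p))
print("tip as near y: z on plane"); o,d=ray("side",(347.5,185.3))
for y in(-.15,-.16,-.18,-.2,-.21): print(o+d*(y-o[1])/d[1])
print(ctrl.get_obs()["ee_pos"],ctrl.get_obs()["width"])
E
```

```text
(0.5415, -0.139, 0.156) [346.7081 176.6895]
(0.5415, -0.181, 0.156) [348.9679 163.005 ]
(0.5415, -0.181, 0.083) [347.9596 188.4334]
(0.5415, -0.155, 0.09) [346.7301 194.509 ]
(0.5415, -0.155, 0.115) [347.0436 186.055 ]
tip as near y: z on plane
[ 0.5402 -0.15    0.1221]
[ 0.541  -0.16    0.1125]
[ 0.5427 -0.18    0.0933]
[ 0.5444 -0.2     0.0741]
[ 0.5452 -0.21    0.0645]
[ 0.5415 -0.1812  0.0824] 0.042737412101835875
```

```bash
python3 - <<'E'
from h import *
R=np.array([[-.9363,-.0004,.3511],[-.3511,.0016,-.9363],[0,-1,-.0016]]);p=np.array([.2106,-.5613,.1974])
im=cv2.imread("pics/side0.png");x0,y0=460,0
a=cv2.resize(im[0:80,460:560],(750,600),interpolation=cv2.INTER_CUBIC);a=np.clip(a.astype(float)*1.8+20,0,255).astype(np.uint8)
for q,c in(((0,0,0),(0,0,255)),((0,-.013,.0425),(0,255,0)),((0,-.013,-.0425),(0,255,0)),((0,-.013,.057),(255,0,0)),((0,-.013,-.057),(255,0,0)),((0,-.073,.0425),(255,255,0)),((0,-.073,-.0425),(255,255,0))):
    u=(proj("side",p+R@np.array(q))-[460,0])*7.5;print(q,u);cv2.circle(a,tuple(int(v) for v in u),5,c,-1)
cv2.imwrite("pics/s6.png",a)
E
```

```text
(0, 0, 0) [257.5931 492.4803]
(0, -0.013, 0.0425) [206.588 400.786]
(0, -0.013, -0.0425) [335.2332 514.9643]
(0, -0.013, 0.057) [186.1135 382.614 ]
(0, -0.013, -0.057) [358.7718 535.8558]
(0, -0.073, 0.0425) [257.6984 226.8845]
(0, -0.073, -0.0425) [395.6465 335.2337]
```

View pics/s6.png

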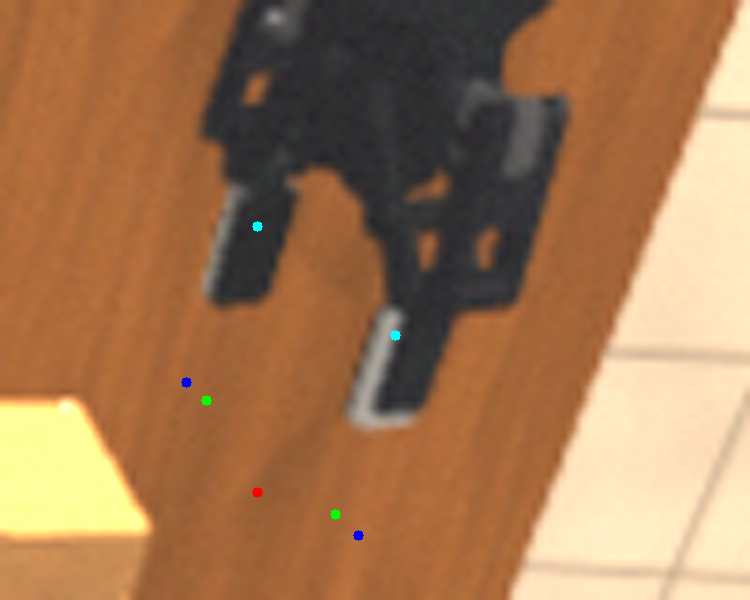

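The starting image shows the real fingertips about 30 mm above where the TCP reading projects (tips at crop (235,300)/(385,420), predicted (206,400)/(335,515)). I'll descend carefully and check by sight.

>>> {"method": "send_rows", "body": {
  "rows": [
    [0.0055, 0.006, -0.002, 0, 0, 0],
    [0, 0.006, 0, 0, 0, 0],
    [0, 0, 0, 0, 0, 0],
    [0, 0, 0, 0, 0, 0]
  ]
}}

```text
time_s: 3.35
ee_pos: [0.5345, -0.1782, 0.0679]
tool_rot: [-0.019, 0.018, 0.707, -0.707]
wrist_force: [0.1, -0.7, 0.5]
width: 0.0425
```

```bash
python3 - <<'E'
from h import *
plan((0.5362,-.179,.071),-93)
im=ctrl.camera("side");a=cv2.resize(im[120:220,310:410],(600,600),interpolation=cv2.INTER_CUBIC)
cv2.imwrite("pics/s7.png",np.clip(a.astype(float)*1.6+20,0,255).astype(np.uint8))
E
```

```text
R now
 [[-0.9986 -0.0009 -0.0521]
 [ 0.0521  0.0004 -0.9986]
 [ 0.0009 -1.     -0.0004]] 
pos [ 0.5345 -0.1782  0.0679] t 3.35 F [ 0.0938 -0.7237  0.4871] w 0.042473083652160126
shift old axes [-0.0017 -0.0031  0.0007] shift new axes [-0.0017 -0.0031  0.0007] turn/(pi/2) [0.0002 0.0002 0.0006] deg [0.0209 0.0135 0.0534]
```

View pics/s7.png

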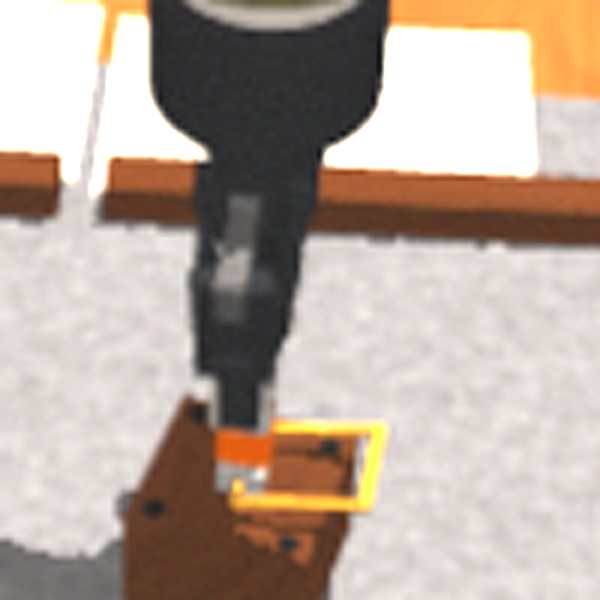

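Near finger now covers the tab's top, tip at about crop (245,430): tips ~0.10 m high while the reading says 0.068. Go 15 mm lower.

>>> {"method": "send_rows", "body": {
  "rows": [
    [-0.0015, 0.005, 0, 0, 0, 0],
    [0, 0.005, 0, 0, 0, 0],
    [0, 0.005, 0, 0, 0, 0],
    [0, 0, 0, 0, 0, 0],
    [0, 0, 0, 0, 0, 0]
  ],
  "gripper": -0.4
}}

```text
time_s: 3.9
ee_pos: [0.5362, -0.1783, 0.053]
tool_rot: [-0.019, 0.018, 0.707, -0.707]
wrist_force: [0.6, 0.5, 0.3]
width: 0.0256
```

```bash
python3 - <<'E'
from h import *
plan((0.5362,-.179,.071),-93)
im=ctrl.camera("side");a=cv2.resize(im[120:220,310:410],(600,600),interpolation=cv2.INTER_CUBIC)
cv2.imwrite("pics/s8.png",np.clip(a.astype(float)*1.6+20,0,255).astype(np.uint8))
E
```

```text
R now
 [[-0.9986 -0.0007 -0.052 ]
 [ 0.052   0.0003 -0.9986]
 [ 0.0007 -1.     -0.0003]] 
pos [ 0.5362 -0.1783  0.053 ] t 3.9 F [0.5975 0.4784 0.3142] w 0.02557519283061948
shift old axes [-0.     -0.018   0.0007] shift new axes [-0.     -0.018   0.0007] turn/(pi/2) [0.0002 0.0002 0.0004] deg [0.0159 0.0173 0.0399]
```

View pics/s8.png

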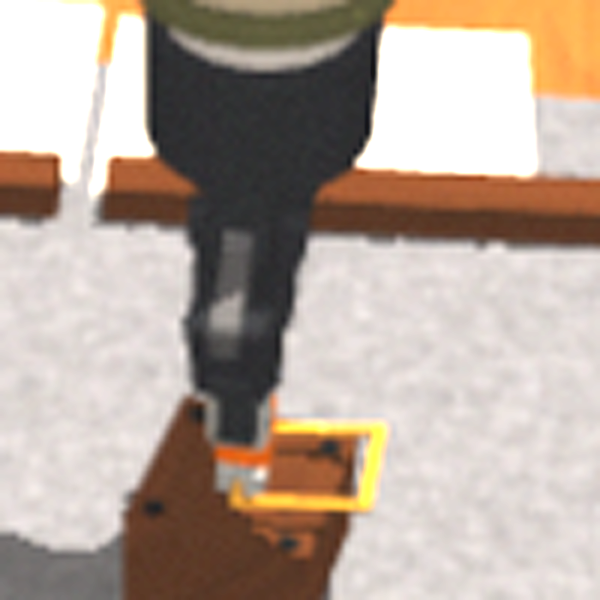

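Tip now at crop (242,447), i.e. z≈0.085–0.09 with the tab's lower part still visible. Another 13 mm down.

>>> {"method": "send_rows", "body": {
  "rows": [
    [0, 0.005, 0, 0, 0, 0],
    [0, 0.004, 0, 0, 0, 0],
    [0, 0.004, 0, 0, 0, 0],
    [0, 0, 0, 0, 0, 0],
    [0, 0, 0, 0, 0, 0]
  ]
}}

```text
time_s: 4.45
ee_pos: [0.5363, -0.1783, 0.0401]
tool_rot: [-0.019, 0.018, 0.707, -0.707]
wrist_force: [-0.8, -0.7, 0.3]
width: 0.0256
```

```bash
python3 - <<'E'
from h import *
plan((0.5362,-.179,.071),-93)
im=ctrl.camera("side");a=cv2.resize(im[150:220,330:400],(600,600),interpolation=cv2.INTER_CUBIC)
cv2.imwrite("pics/s9.png",np.clip(a.astype(float)*1.6+20,0,255).astype(np.uint8))
for y in(-.151,-.1655):
  for z in(.065,.07,.075,.08): print(y,z,(proj("side",(.536,y,z))-[330,150])*600/70)
E
```

```text
R now
 [[-0.9986 -0.0005 -0.0521]
 [ 0.0521  0.0002 -0.9986]
 [ 0.0005 -1.     -0.0002]] 
pos [ 0.5363 -0.1783  0.0401] t 4.45 F [-0.791  -0.6688  0.3407] w 0.02557486982925242
shift old axes [ 0.0001 -0.0309  0.0007] shift new axes [ 0.     -0.0309  0.0007] turn/(pi/2) [0.0001 0.0001 0.0003] deg [0.0128 0.0127 0.0267]
-0.151 0.065 [160.6971 464.3878]
-0.151 0.07 [161.2896 450.741 ]
-0.151 0.075 [161.8872 436.9779]
-0.151 0.08 [162.4899 423.097 ]
-0.1655 0.065 [166.7603 423.6676]
-0.1655 0.07 [167.3713 410.0107]
-0.1655 0.075 [167.9874 396.2389]
-0.1655 0.08 [168.6087 382.3507]
```

View pics/s9.png

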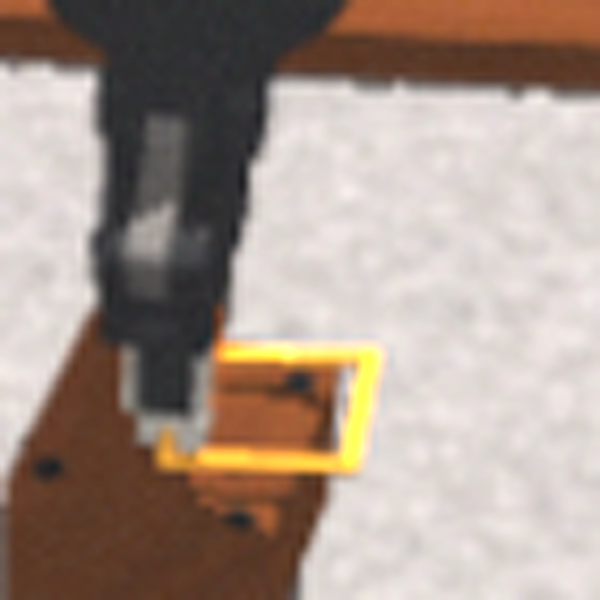

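Tip's lower edge at crop (165,415), just above the loop hinge: z≈0.072–0.078. Closing here.

>>> {"method": "send_rows", "body": {
  "rows": [
    [0, 0, 0, 0, 0, 0],
    [0, 0, 0, 0, 0, 0],
    [0, 0, 0, 0, 0, 0],
    [0, 0, 0, 0, 0, 0],
    [0, 0, 0, 0, 0, 0]
  ],
  "gripper": -1,
  "newtons": 50
}}

```text
time_s: 5.0
ee_pos: [0.5367, -0.1786, 0.0407]
tool_rot: [0.018, -0.019, -0.707, 0.707]
wrist_force: [-0.7, 0.5, 2.1]
width: 0.0109
```

>>> {"method": "send_rows", "body": {
  "rows": [
    [0, -0.01, 0, 0, 0, 0],
    [0, -0.01, 0, 0, 0, 0],
    [0, -0.02, 0, 0, 0, 0],
    [0, -0.03, 0, 0, 0, 0],
    [0, 0, 0, 0, 0, 0],
    [0, 0, 0, 0, 0, 0]
  ]
}}

```text
time_s: 5.6
ee_pos: [0.5374, -0.1789, 0.1119]
tool_rot: [0.018, -0.019, -0.707, 0.707]
wrist_force: [0.4, -0.0, -1.9]
width: 0.0109
```

```bash
python3 - <<'E'
from h import *
plan((0.5362,-.179,.071),-93)
im=ctrl.camera("side");a=cv2.resize(im[120:220,300:400],(600,600),interpolation=cv2.INTER_CUBIC)
cv2.imwrite("pics/s10.png",np.clip(a.astype(float)*1.6+20,0,255).astype(np.uint8))
E
```

```text
R now
 [[-0.9986  0.0025 -0.0521]
 [ 0.0521 -0.0011 -0.9986]
 [-0.0026 -1.      0.0009]] 
pos [ 0.5374 -0.1789  0.1119] t 5.6 F [ 0.3675 -0.0157 -1.9171] w 0.010851950437405892
shift old axes [0.0013 0.0409 0.0002] shift new axes [0.0012 0.0409 0.0002] turn/(pi/2) [-0.0006  0.0001 -0.0017] deg [-0.0543  0.0133 -0.1491]
```

View pics/s10.png

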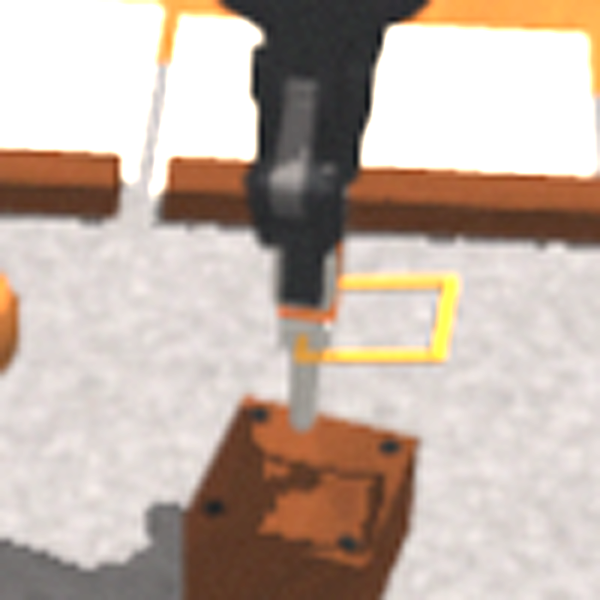

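Pin lifted cleanly: shank visible with tip at crop (303,428), loop open, the tab's lower edge below the pads. Tab centre = TCP reading + 0.037. Raise, and align to the rail heading (173.3°).

>>> {"method": "send_rows", "body": {
  "rows": [
    [0, -0.038, 0, 0, 0, 0],
    [0, -0.038, 0, 0, 0, 0],
    [0, -0.038, 0, 0, 0.02, 0],
    [0, 0, 0, 0, 0.021, 0],
    [0, 0, 0, 0, 0, 0],
    [0, 0, 0, 0, 0, 0]
  ]
}}

```text
time_s: 6.25
ee_pos: [0.5354, -0.178, 0.2222]
tool_rot: [-0.042, 0.04, 0.706, -0.706]
wrist_force: [0.5, 0.4, -2.1]
width: 0.0108
```

```bash
python3 - <<'E'
from h import *
plan((0.5395,.098,.225),-96.7)
E
```

```text
R now
 [[-0.9933 -0.0033 -0.1153]
 [ 0.1153  0.0014 -0.9933]
 [ 0.0034 -1.     -0.001 ]] 
pos [ 0.5354 -0.178   0.2222] t 6.25 F [ 0.4881  0.4368 -2.0695] w 0.010822087199135631
shift old axes [ 0.0278 -0.0024 -0.2747] shift new axes [ 0.0281 -0.0028 -0.2746] turn/(pi/2) [0.0006 0.0009 0.0022] deg [0.0567 0.08   0.1952]
```

>>> {"method": "send_rows", "body": {
  "rows": [
    [0.005, 0, -0.045, 0, 0, 0],
    [0.005, -0.003, -0.045, 0, 0, 0],
    [0.005, 0, -0.045, 0, 0, 0],
    [0.005, 0, -0.045, 0, 0, 0],
    [0.005, 0, -0.045, 0, 0, 0],
    [0.003, 0, -0.03, 0, 0, 0],
    [0, 0, -0.02, 0, 0, 0],
    [0, 0, 0, 0, 0, 0]
  ]
}}

```text
time_s: 7.05
ee_pos: [0.5392, 0.1005, 0.225]
tool_rot: [-0.041, 0.038, 0.706, -0.706]
wrist_force: [-1.3, -0.3, -1.5]
width: 0.0107
```

>>> {"method": "send_rows", "body": {
  "rows": [
    [0, 0, 0, 0, 0, 0],
    [0, 0, 0, 0, 0, 0],
    [0, 0, 0, 0, 0, 0]
  ]
}}

```text
time_s: 7.35
ee_pos: [0.5404, 0.0969, 0.2269]
tool_rot: [0.042, -0.041, -0.706, 0.706]
wrist_force: [0.2, -0.0, -1.4]
width: 0.0105
```

```bash
python3 - <<'E'
from h import *
plan((0.5395,.098,.225),-96.7)
im=ctrl.camera("side");a=cv2.resize(im[180:300,270:390],(600,600),interpolation=cv2.INTER_CUBIC)
cv2.imwrite("pics/s11.png",a)
im=ctrl.camera("top");cv2.imwrite("pics/t11.png",im)
E
```

```text
R now
 [[-0.9931 -0.0009 -0.1175]
 [ 0.1175 -0.0003 -0.9931]
 [ 0.0008 -1.      0.0004]] 
pos [0.5404 0.0969 0.2269] t 7.35 F [ 0.2254 -0.0073 -1.3803] w 0.010529508838764022
shift old axes [ 0.0011  0.0019 -0.001 ] shift new axes [ 0.0011  0.0019 -0.001 ] turn/(pi/2) [-0.0002 -0.0005  0.0005] deg [-0.0223 -0.0463  0.0473]
```

View pics/s11.png

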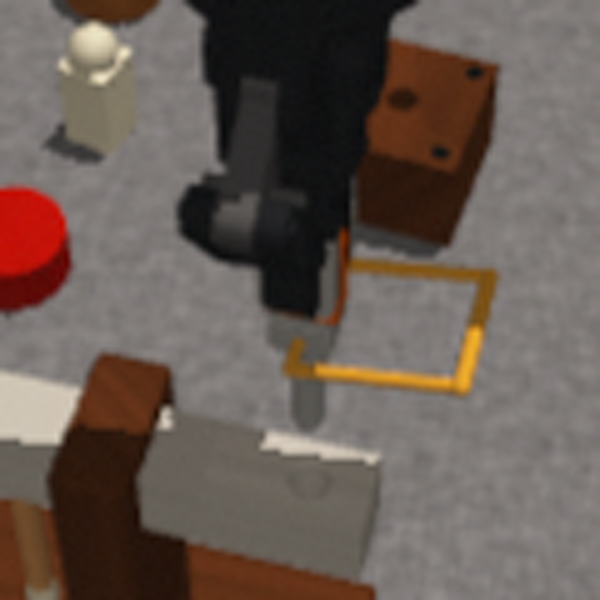

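View pics/t11.png

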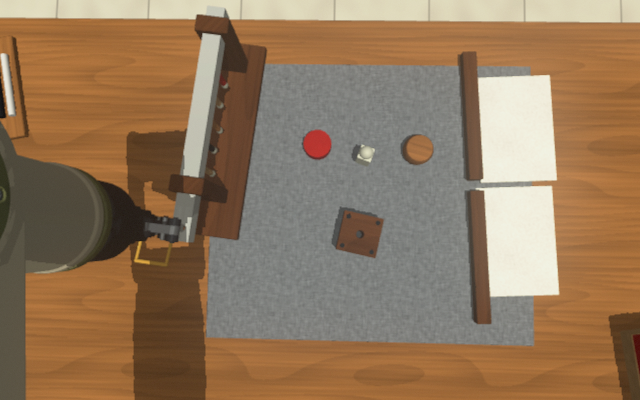

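```bash
python3 - <<'E'
from h import *
im=cv2.imread("pics/s11.png");
# predicted tip location
p=np.array([.5404,.0969,.2269+.0373])
print("pred tip px crop",(proj("side",p-[0,0,.070])-[270,180])*5)
print("tip at z.194:",onz("side",(270+307/5,180+428/5),.194),onz("side",(270+307/5,180+432/5),.194))
print("hole side again", onz("side",(270+309/5,180+484/5),.164))
t=cv2.imread("pics/top0.png")
t=cv2.imread("pics/t11.png");h=cv2.cvtColor(t,cv2.COLOR_BGR2HSV)
cv2.imwrite("pics/t12.png",cv2.resize(t[200:280,120:220],(750,600),interpolation=cv2.INTER_CUBIC))
E
```

```text
pred tip px crop [303.1381 418.695 ]
tip at z.194: [0.5388 0.0999 0.194 ] [0.5386 0.1013 0.194 ]
hole side again [0.5383 0.0998 0.164 ]
```

View pics/t12.png

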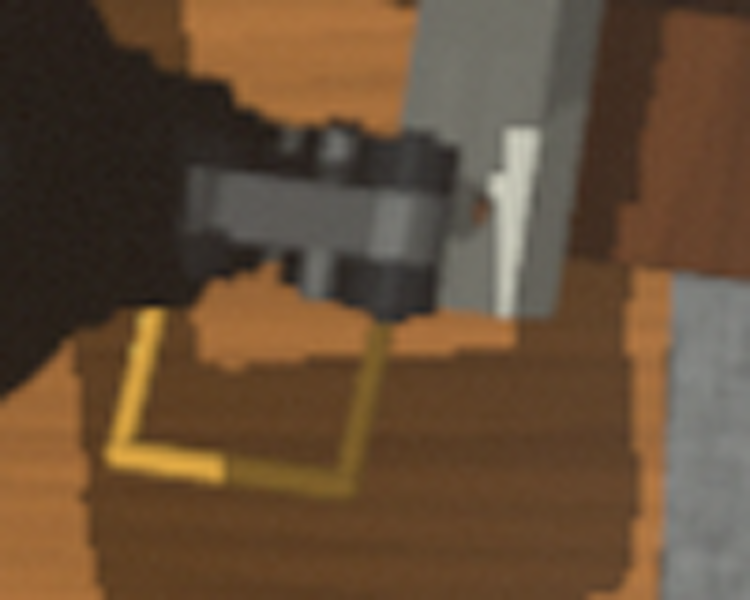

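```bash
python3 - <<'E'
from h import *
f=lambda x,y:(120+x/7.5,200+y/7.5)
for z in (.253,):
    a=onz("top",f(112,458),z);b=onz("top",f(348,488),z)
    m=(a+b)/2;d=(b-a);L=np.linalg.norm(d[:2]);n=np.array([d[1],-d[0]])/L
    if n[0]>0:n=-n
    print(a,b,L,"heading",np.degrees(np.arctan2(n[1],n[0])),"axis",m[:2]-n*.047)
# side view bar
g=lambda x,y:(270+x/5,180+y/5)
for q in((484,274),(464,384)): print(onz("side",g(*q),.253))
a,b=[onz("side",g(*q),.253) for q in((484,274),(464,384))]
m=(a+b)/2;d=b-a;n=np.array([d[1],-d[0]])/np.linalg.norm(d[:2]);n=-n if n[0]>0 else n
print("side axis",m[:2]-n*.047,np.degrees(np.arctan2(n[1],n[0])),np.linalg.norm(d))
# hole subpixel in first pictures: weighted darkness
for n,c in(("side",(331.7,275.6)),("top",(180.6,227.5))):
    im=cv2.cvtColor(cv2.imread(f"pics/{n}0.png"),cv2.COLOR_BGR2GRAY).astype(float)
    x,y=int(c[0]),int(c[1]);w=im[y-6:y+7,x-6:x+7]; print(w.astype(int)[::1])
E
```

```text
[0.4947 0.1241 0.253 ] [0.4906 0.0834 0.253 ] 0.04087711732853983 heading 174.1478263457153 axis [0.5394 0.099 ]
[0.4912 0.0821 0.253 ]
[0.4937 0.1203 0.253 ]
side axis [0.5394 0.0982] 176.32471976365258 0.03825577033316838
[[204 203 202 202 201 199 198 198 198 198 190 188 174]
 [205 204 205 204 203 202 202 200 200 200 199 198 197]
 [204 204 204 204 204 201 201 200 202 202 201 202 199]
 [202 203 203 201 198 184 173 169 177 189 201 204 203]
 [200 201 200 188 165 136 116 111 124 149 185 201 204]
 [199 198 194 163 115  96  98  98  96 107 146 188 202]
 [202 202 186 135 101  99  99 100  97  94 108 172 197]
 [206 206 188 133  97  96 100  98  98  93 111 173 197]
 [208 207 203 153 104  96  98  98  95  98 135 187 200]
 [206 206 207 185 145 110 100 103 111 133 176 199 204]
 [204 205 204 205 190 166 149 154 165 184 202 207 207]
 [201 203 204 204 205 205 201 203 204 205 206 207 206]
 [198 200 202 203 203 203 205 206 204 205 205 206 204]]
[[192 194 196 198 198 196 193 191 191 193 195 194 195]
 [194 195 196 198 199 195 191 189 190 193 195 195 195]
 [193 194 196 196 194 177 159 158 171 186 194 194 195]
 [193 194 195 185 163 136 119 119 129 152 182 195 195]
 [194 195 189 163 127 108 105 106 105 112 154 188 194]
 [194 195 180 142 106 101 102 103 104  93 115 169 195]
 [195 193 168 123  99  98  98  99  94  84  94 157 196]
 [194 191 165 113  91  93  93  92  87  81 107 166 194]
 [196 193 176 126  87  87  86  86  85  86 134 183 193]
 [195 195 185 152 108  85  86  84  88 114 164 191 194]
 [196 196 194 181 157 130 112 104 129 165 188 195 193]
 [196 195 197 195 187 176 164 165 178 190 195 195 192]
 [195 197 198 196 193 191 187 190 195 196 195 194 191]]
```

By sight the pin's axis is at (0.5394, 0.0986) and the hole at (0.5393, 0.0981), heading ~174–176°. Close enough to start down.

>>> {"method": "send_rows", "body": {
  "rows": [
    [0, 0.012, 0, 0, 0, 0],
    [0, 0.012, 0, 0, 0, 0],
    [0, 0.002, 0, 0, 0, 0],
    [0, 0.002, 0, 0, 0, 0],
    [0, 0, 0, 0, 0, 0],
    [0, 0, 0, 0, 0, 0]
  ]
}}

```text
time_s: 8.05
ee_pos: [0.5408, 0.098, 0.1997]
tool_rot: [-0.041, 0.041, 0.706, -0.706]
wrist_force: [-0.1, -0.3, -1.0]
width: 0.0105
```

```bash
python3 - <<'E'
from h import *
plan((0.5404,.0969,.1927),-96.7)
im=ctrl.camera("side");a=cv2.resize(im[210:300,290:380],(600,600),interpolation=cv2.INTER_CUBIC)
cv2.imwrite("pics/s13.png",a)
E
```

```text
R now
 [[-0.9932  0.0005 -0.1161]
 [ 0.1161  0.     -0.9932]
 [-0.0005 -1.     -0.0001]] 
pos [0.5408 0.098  0.1997] t 8.05 F [-0.0646 -0.3153 -0.9567] w 0.010530134881250743
shift old axes [0.0003 0.007  0.0012] shift new axes [0.0003 0.007  0.0012] turn/(pi/2) [ 0.0001  0.0004 -0.0003] deg [ 0.0062  0.0341 -0.0294]
```

View pics/s13.png

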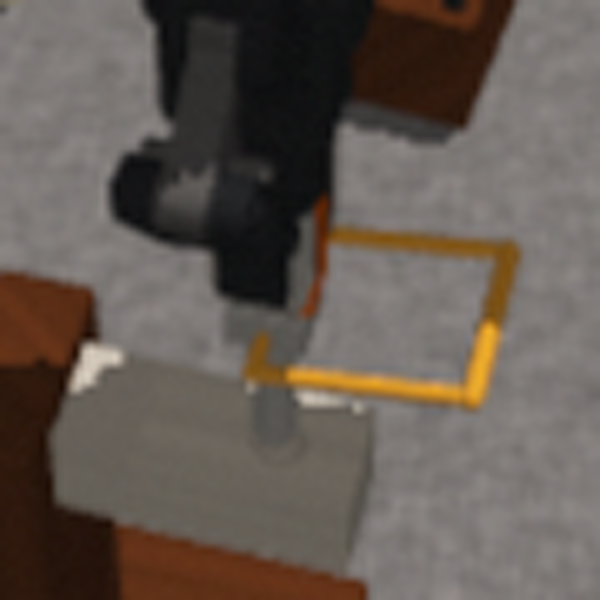

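Nose sits right over the hole (lower edge at crop (278,455)). Going down slowly.

>>> {"method": "send_rows", "body": {
  "rows": [
    [0, 0.002, 0, 0, 0, 0],
    [0, 0.002, 0, 0, 0, 0],
    [0, 0.002, 0, 0, 0, 0],
    [0, 0, 0, 0, 0, 0],
    [0, 0, 0, 0, 0, 0]
  ]
}}

```text
time_s: 8.6
ee_pos: [0.5405, 0.0979, 0.1932]
tool_rot: [0.041, -0.041, -0.706, 0.706]
wrist_force: [0.8, -0.2, -1.1]
width: 0.0107
```

```bash
python3 - <<'E'
from h import *
plan((0.5404,.0975,.1527),-96.7)
E
```

```text
R now
 [[-0.9932 -0.0003 -0.1163]
 [ 0.1163 -0.0001 -0.9932]
 [ 0.0003 -1.      0.0001]] 
pos [0.5405 0.0979 0.1932] t 8.6 F [ 0.802  -0.1899 -1.1296] w 0.010656583436679455
shift old axes [0.0001 0.0405 0.0004] shift new axes [0.0001 0.0405 0.0004] turn/(pi/2) [-0.0001  0.0002  0.0002] deg [-0.0059  0.0204  0.0154]
```

>>> {"method": "send_rows", "body": {
  "rows": [
    [0, 0.002, 0, 0, 0, 0],
    [0, 0.002, 0, 0, 0, 0],
    [0, 0.002, 0, 0, 0, 0],
    [0, 0.002, 0, 0, 0, 0],
    [0, 0, 0, 0, 0, 0]
  ]
}}

```text
time_s: 9.1
ee_pos: [0.5404, 0.0979, 0.1849]
tool_rot: [0.041, -0.041, -0.706, 0.706]
wrist_force: [-0.3, -0.5, -1.4]
width: 0.0107
```

The pin is 12 mm in with no force, so the hole was hit cleanly. Continuing.

>>> {"method": "send_rows", "body": {
  "rows": [
    [0, 0.004, 0, 0, 0, 0],
    [0, 0.004, 0, 0, 0, 0],
    [0, 0.004, 0, 0, 0, 0],
    [0, 0.004, 0, 0, 0, 0],
    [0, 0.004, 0, 0, 0, 0],
    [0, 0, 0, 0, 0, 0]
  ]
}}

```text
time_s: 9.7
ee_pos: [0.5401, 0.0979, 0.1645]
tool_rot: [0.042, -0.041, -0.706, 0.706]
wrist_force: [0.8, -0.2, -2.3]
width: 0.0108
```

```bash
python3 - <<'E'
from h import *
plan((0.5404,.0975,.1527),-96.7)
im=ctrl.camera("side");a=cv2.resize(im[210:300,290:380],(600,600),interpolation=cv2.INTER_CUBIC)
cv2.imwrite("pics/s14.png",a)
E
```

```text
R now
 [[-0.9932 -0.0013 -0.1162]
 [ 0.1162 -0.0001 -0.9932]
 [ 0.0013 -1.      0.0003]] 
pos [0.5401 0.0979 0.1645] t 9.7 F [ 0.8251 -0.2382 -2.3144] w 0.010812871203254493
shift old axes [-0.0003  0.0118  0.0003] shift new axes [-0.0003  0.0118  0.0004] turn/(pi/2) [-0.0002  0.0003  0.0008] deg [-0.0146  0.0249  0.0717]
```

View pics/s14.png

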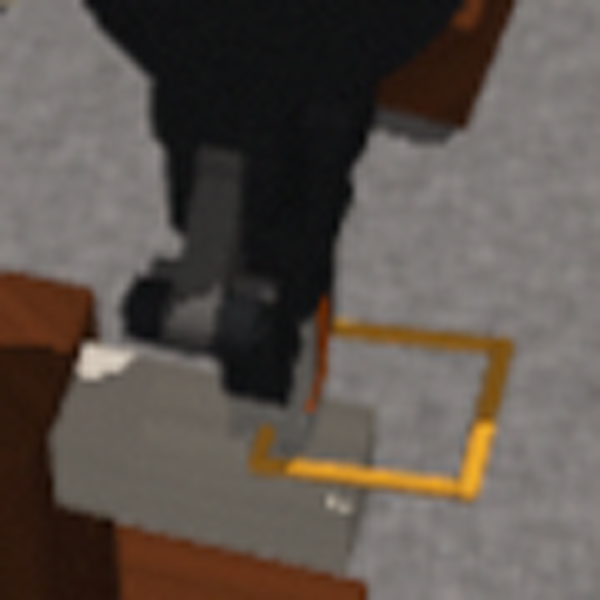

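Shank is well down the hole; about 12 mm to go.

>>> {"method": "send_rows", "body": {
  "rows": [
    [0, 0.003, 0, 0, 0, 0],
    [0, 0.003, 0, 0, 0, 0],
    [0, 0.002, 0, 0, 0, 0],
    [0, 0.001, 0, 0, 0, 0],
    [0, 0, 0, 0, 0, 0]
  ]
}}

```text
time_s: 10.25
ee_pos: [0.5405, 0.0979, 0.1562]
tool_rot: [0.041, -0.041, -0.706, 0.706]
wrist_force: [0.1, 0.2, -1.0]
width: 0.0109
```

>>> {"method": "send_rows", "body": {
  "rows": [
    [0, 0.001, 0, 0, 0, 0],
    [0, 0.001, 0, 0, 0, 0],
    [0, 0, 0, 0, 0, 0]
  ]
}}

```text
time_s: 10.55
ee_pos: [0.5406, 0.0979, 0.1543]
tool_rot: [-0.041, 0.041, 0.706, -0.706]
wrist_force: [0.1, 0.0, -1.0]
width: 0.0108
```

>>> {"method": "send_rows", "body": {
  "rows": [
    [0, 0.001, 0, 0, 0, 0],
    [0, 0, 0, 0, 0, 0]
  ]
}}

```text
time_s: 10.75
ee_pos: [0.5406, 0.0979, 0.1532]
tool_rot: [0.041, -0.041, -0.706, 0.706]
wrist_force: [0.1, 0.8, -0.9]
width: 0.0112
```

>>> {"method": "send_rows", "body": {
  "rows": [
    [0, 0.001, 0, 0, 0, 0],
    [0, 0, 0, 0, 0, 0]
  ]
}}

```text
time_s: 10.95
ee_pos: [0.5408, 0.0979, 0.1527]
tool_rot: [-0.041, 0.041, 0.706, -0.706]
wrist_force: [-1.0, 0.0, 1.0]
width: 0.0109
```

>>> {"method": "send_rows", "body": {
  "rows": [
    [0, 0.0005, 0, 0, 0, 0],
    [0, 0, 0, 0, 0, 0]
  ]
}}

```text
time_s: 11.15
ee_pos: [0.5409, 0.098, 0.1526]
tool_rot: [-0.041, 0.041, 0.706, -0.706]
wrist_force: [-1.7, -0.2, 5.4]
width: 0.0109
```

Head landed at the predicted reading (0.1526, +5 N). Hold, then release and rise.

>>> {"method": "send_rows", "body": {
  "rows": [
    [0, 0, 0, 0, 0, 0],
    [0, 0, 0, 0, 0, 0],
    [0, 0, 0, 0, 0, 0]
  ]
}}

```text
time_s: 11.45
ee_pos: [0.5409, 0.098, 0.1526]
tool_rot: [-0.041, 0.041, 0.706, -0.706]
wrist_force: [-2.0, -0.4, 6.3]
width: 0.0107
```

>>> {"method": "send_rows", "body": {
  "rows": [
    [0, 0, 0, 0, 0, 0],
    [0, 0, 0, 0, 0, 0],
    [0, 0, 0, 0, 0, 0],
    [0, -0.01, 0, 0, 0, 0],
    [0, -0.02, 0, 0, 0, 0],
    [0, -0.04, 0, 0, 0, 0],
    [0, 0, 0, 0, 0, 0]
  ],
  "gripper": -0.3
}}

```text
time_s: 12.15
ee_pos: [0.5438, 0.0982, 0.2291]
tool_rot: [-0.038, 0.045, 0.706, -0.705]
wrist_force: [0.7, -0.2, 1.5]
width: 0.0297
```

```bash
python3 - <<'E'
from h import *
im=ctrl.camera("side");a=cv2.resize(im[210:300,290:380],(600,600),interpolation=cv2.INTER_CUBIC)
cv2.imwrite("pics/s15.png",a)
im=ctrl.camera("top");cv2.imwrite("pics/t15.png",cv2.resize(im[180:280,120:220],(600,600),interpolation=cv2.INTER_CUBIC))
E
```

```text
(no output)
```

View pics/s15.png

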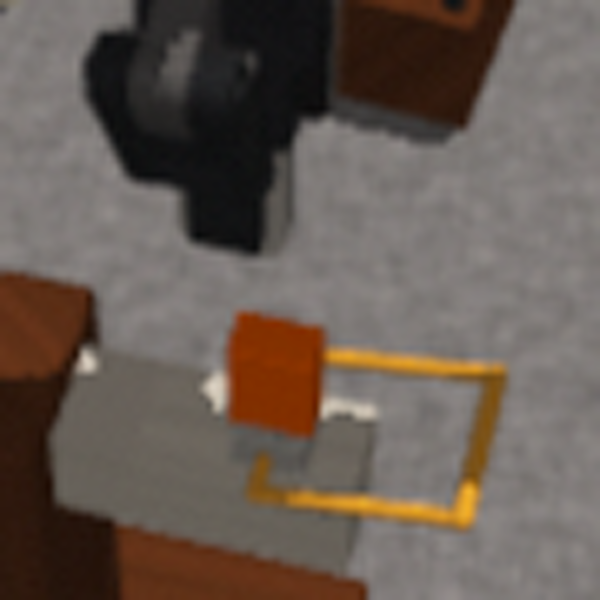

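View pics/t15.png

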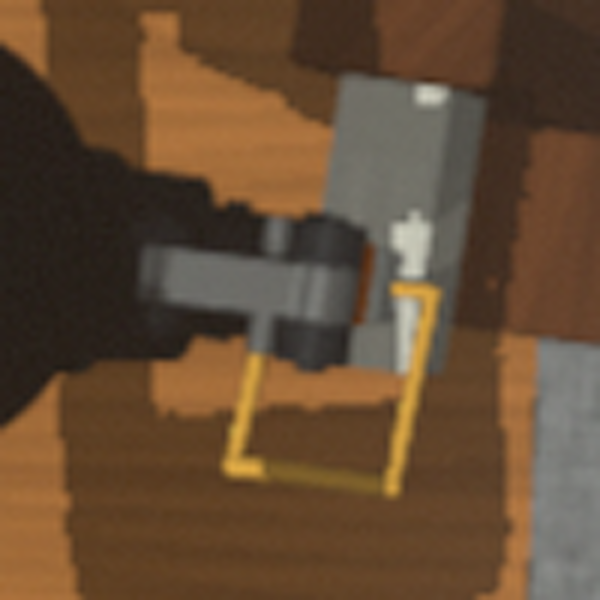

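Pin is home and upright, loop open and in line with the rail (tab at side crop (278,375), head flat on rail). Now measure the bar and plan the press.

```bash
python3 - <<'E'
from h import *
f=lambda x,y:(120+x/6,180+y/6); g=lambda x,y:(290+x/6.667,210+y/6.667)
z=.179
P=[onz("top",f(*q),z) for q in((236,467),(394,488))]+[onz("side",g(*q),z) for q in((467,517),(495,372))]
for p in P:print(p)
print("tri",tri(g(467,517),f(236,467)),tri(g(495,372),f(394,488)))
m=(P[0]+P[1]+P[2]+P[3])/4;print("bar",m)
n=np.array([np.cos(np.radians(174)),np.sin(np.radians(174))])
print("axis",m[:2]-.047*n)
print("tab top",onz("side",g(278,328),.204))
t=m[:2]+.003*n; print("press at",t); plan((*t,.2291),-96.7)
E
```

```text
[0.495  0.1224 0.179 ]
[0.4908 0.0837 0.179 ]
[0.4935 0.1218 0.179 ]
[0.4904 0.0829 0.179 ]
tri (array([0.4943, 0.1222, 0.1795]), np.float64(0.001583137602194027)) (array([0.4907, 0.0834, 0.1797]), np.float64(0.00044267847985637486))
bar [0.4925 0.1027 0.179 ]
axis [0.5392 0.0978]
tab top [0.539  0.0954 0.204 ]
press at [0.4895 0.103 ]
R now
 [[-0.9932  0.0038 -0.1162]
 [ 0.1162  0.0003 -0.9932]
 [-0.0037 -1.     -0.0008]] 
pos [0.5418 0.098  0.2241] t 12.25 F [-0.2033  0.1759 -1.4567] w 0.030100684104307322
shift old axes [ 0.0525 -0.0052  0.0011] shift new axes [ 0.0526 -0.005   0.0012] turn/(pi/2) [ 0.0005  0.0003 -0.0024] deg [ 0.0437  0.0243 -0.2119]
```

>>> {"method": "send_rows", "body": {
  "rows": [
    [0.02, 0, 0, 0, 0, 0],
    [0.02, 0, 0, 0, 0, 0],
    [0.0115, 0, 0.001, 0, 0, 0],
    [0, 0, 0, 0, 0, 0],
    [0, 0, 0, 0, 0, 0],
    [0, 0, 0, 0, 0, 0]
  ],
  "gripper": -1
}}

```text
time_s: 12.85
ee_pos: [0.4897, 0.1028, 0.2215]
tool_rot: [0.041, -0.041, -0.706, 0.706]
wrist_force: [1.0, 0.6, 0.2]
width: -0.0001
```

```bash
python3 - <<'E'
from h import *
plan((.4905,.1028,.17),-96.7)
im=ctrl.camera("side");a=cv2.resize(im[190:290,290:390],(600,600),interpolation=cv2.INTER_CUBIC)
cv2.imwrite("pics/s16.png",a)
o=ctrl.get_obs()["ee_pos"]
for d in(0,.02,.03,.035): print(d,(proj("side",o+[0,0.01,d])-[290,190])*6)
E
```

```text
R now
 [[-0.9932 -0.0004 -0.1164]
 [ 0.1164 -0.0001 -0.9932]
 [ 0.0004 -1.      0.0001]] 
pos [0.4897 0.1028 0.2215] t 12.85 F [0.9809 0.6274 0.227 ] w -0.00014383234595498071
shift old axes [-0.0008  0.0515 -0.0001] shift new axes [-0.0008  0.0515 -0.0001] turn/(pi/2) [-0.0001  0.0002  0.0002] deg [-0.008   0.0152  0.0215]
0 [449.0327 456.3793]
0.02 [454.2572 405.812 ]
0.03 [456.9763 379.4948]
0.035 [458.3638 366.0655]
```

View pics/s16.png

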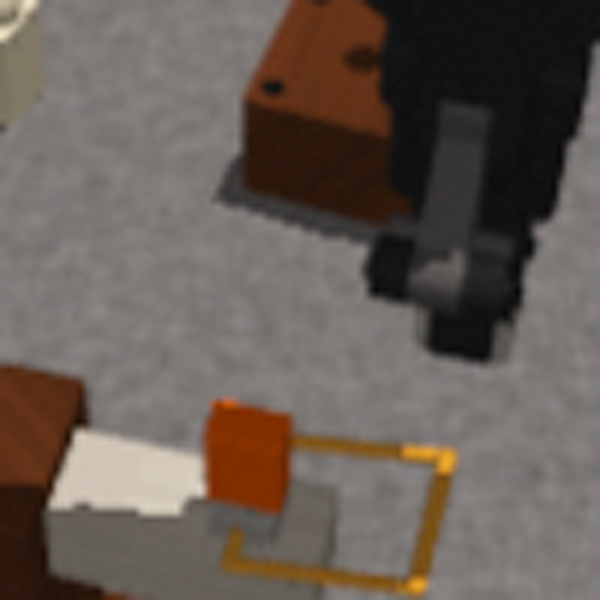

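Closed tips at crop (465,355), i.e. ~35 mm above the reading again, laterally beyond the bar. Contact expected at reading ≈0.148. Descend.

>>> {"method": "send_rows", "body": {
  "rows": [
    [-0.0005, 0.02, 0, 0, 0, 0],
    [0, 0.02, 0, 0, 0, 0],
    [0, 0.017, 0, 0, 0, 0],
    [0, 0.004, 0, 0, 0, 0],
    [0, 0, 0, 0, 0, 0],
    [0, 0, 0, 0, 0, 0]
  ]
}}

```text
time_s: 13.5
ee_pos: [0.4905, 0.1029, 0.1619]
tool_rot: [-0.041, 0.042, 0.706, -0.706]
wrist_force: [-0.6, -0.9, 0.3]
width: 0.0003
```

```bash
python3 - <<'E'
from h import *
plan((.4905,.1028,.15),-96.7)
im=ctrl.camera("side");a=cv2.resize(im[190:290,290:390],(600,600),interpolation=cv2.INTER_CUBIC)
cv2.imwrite("pics/s17.png",a)
E
```

```text
R now
 [[-0.9932  0.0012 -0.1163]
 [ 0.1163  0.0001 -0.9932]
 [-0.0011 -1.     -0.0003]] 
pos [0.4905 0.1029 0.1619] t 13.5 F [-0.6097 -0.9354  0.2804] w 0.00027905630510596157
shift old axes [0.     0.0119 0.0001] shift new axes [0.     0.0119 0.0001] turn/(pi/2) [ 0.0002  0.0002 -0.0007] deg [ 0.0147  0.0214 -0.0654]
```

View pics/s17.png

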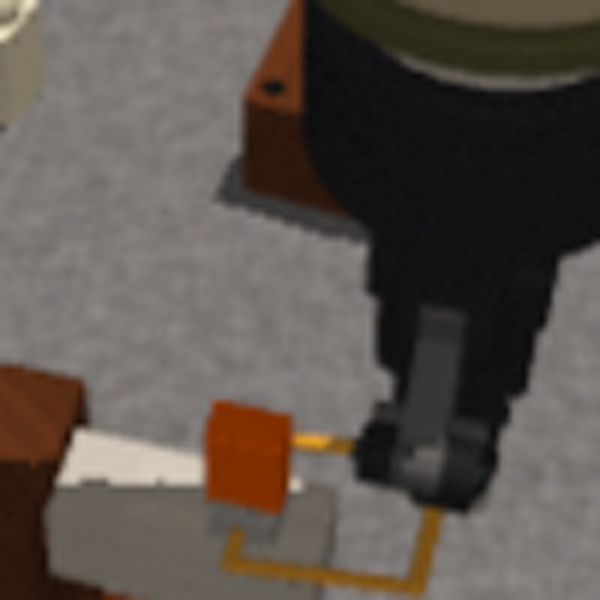

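Knuckles now above the bar; no contact yet. Feel for it.

>>> {"method": "send_rows", "body": {
  "rows": [
    [0, 0.004, 0, 0, 0, 0],
    [0, 0.003, 0, 0, 0, 0],
    [0, 0, 0, 0, 0, 0]
  ]
}}

```text
time_s: 13.85
ee_pos: [0.4896, 0.1028, 0.1535]
tool_rot: [0.041, -0.041, -0.706, 0.706]
wrist_force: [0.2, -0.0, 0.5]
width: -0.0003
```

>>> {"method": "send_rows", "body": {
  "rows": [
    [0, 0.002, 0, 0, 0, 0],
    [0, 0.002, 0, 0, 0, 0],
    [0, 0, 0, 0, 0, 0]
  ]
}}

```text
time_s: 14.15
ee_pos: [0.4896, 0.1028, 0.1495]
tool_rot: [0.041, -0.041, -0.706, 0.706]
wrist_force: [0.2, -0.3, 0.1]
width: 0.0001
```

>>> {"method": "send_rows", "body": {
  "rows": [
    [0, 0.002, 0, 0, 0, 0],
    [0, 0.002, 0, 0, 0, 0],
    [0, 0, 0, 0, 0, 0]
  ]
}}

```text
time_s: 14.45
ee_pos: [0.4897, 0.103, 0.1462]
tool_rot: [-0.041, 0.041, 0.706, -0.706]
wrist_force: [-3.2, -0.5, 4.9]
width: -0.0005
```

Contact at 0.146 with 5 N, as predicted. Keep pressing down.

>>> {"method": "send_rows", "body": {
  "rows": [
    [0, 0.002, 0, 0, 0, 0],
    [0, 0.002, 0, 0, 0, 0],
    [0, 0, 0, 0, 0, 0]
  ]
}}

```text
time_s: 14.75
ee_pos: [0.4898, 0.103, 0.1421]
tool_rot: [-0.041, 0.041, 0.706, -0.706]
wrist_force: [-2.3, -0.1, 4.3]
width: 0.0002
```

```bash
python3 - <<'E'
from h import *
plan((.4905,.1028,.15),-96.7)
im=ctrl.camera("side");a=cv2.resize(im[210:310,290:390],(600,600),interpolation=cv2.INTER_CUBIC)
cv2.imwrite("pics/s18.png",a)
E
```

```text
R now
 [[-0.9932 -0.     -0.1162]
 [ 0.1162  0.0001 -0.9932]
 [ 0.     -1.     -0.0001]] 
pos [0.4898 0.103  0.1421] t 14.75 F [-2.2713 -0.093   4.3009] w 0.00019130821056674902
shift old axes [-0.0007 -0.0079  0.0001] shift new axes [-0.0007 -0.0079  0.0001] turn/(pi/2) [0.0001 0.0003 0.    ] deg [0.0076 0.0264 0.0014]
```

View pics/s18.png

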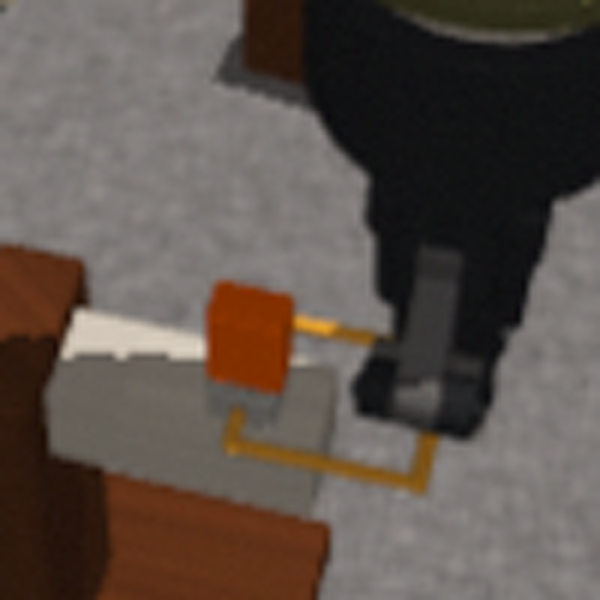

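The loop is moving down (bar end at crop (418,482)), pin still upright, force falling to 4 N.

>>> {"method": "send_rows", "body": {
  "rows": [
    [0, 0.003, 0, 0, 0, 0],
    [0, 0.003, 0, 0, 0, 0],
    [0, 0.003, 0, 0, 0, 0],
    [0, 0, 0, 0, 0, 0]
  ]
}}

```text
time_s: 15.2
ee_pos: [0.4897, 0.1028, 0.1323]
tool_rot: [0.041, -0.041, -0.706, 0.706]
wrist_force: [-0.5, 0.4, 2.9]
width: -0.0
```

>>> {"method": "send_rows", "body": {
  "rows": [
    [0, 0.003, 0, 0, 0, 0],
    [0, 0.003, 0, 0, 0, 0],
    [0, 0, 0, 0, 0, 0]
  ]
}}

```text
time_s: 15.5
ee_pos: [0.4896, 0.1028, 0.1262]
tool_rot: [0.041, -0.041, -0.706, 0.706]
wrist_force: [0.9, 0.5, 2.5]
width: -0.0001
```

```bash
python3 - <<'E'
from h import *
im=ctrl.camera("side");a=cv2.resize(im[210:310,290:390],(600,600),interpolation=cv2.INTER_CUBIC)
cv2.imwrite("pics/s19.png",a)
E
```

```text
(no output)
```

View pics/s19.png

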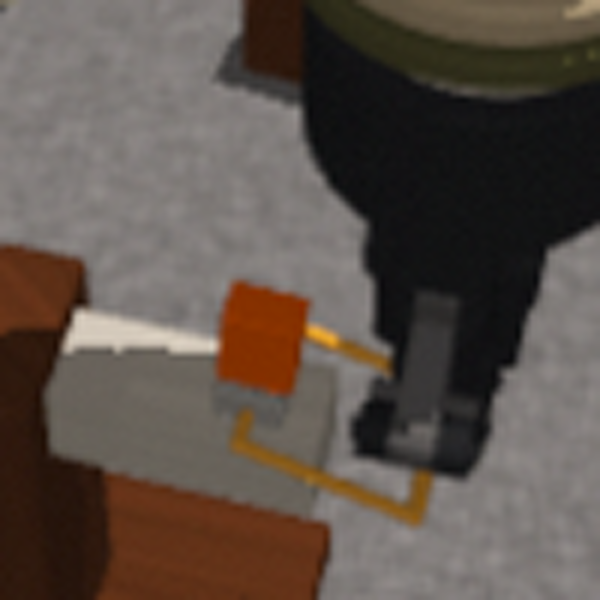

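Pin leans slightly toward the bar within the hole's play (tab top shifted ~15 crop px); loop keeps coming down. Continue past dead centre.

>>> {"method": "send_rows", "body": {
  "rows": [
    [0, 0.003, 0, 0, 0, 0],
    [0, 0.003, 0, 0, 0, 0],
    [0, 0.002, 0, 0, 0, 0],
    [0, 0, 0, 0, 0, 0],
    [0, 0, 0, 0, 0, 0]
  ]
}}

```text
time_s: 16.05
ee_pos: [0.4896, 0.1029, 0.1186]
tool_rot: [0.041, -0.041, -0.706, 0.706]
wrist_force: [-0.5, 1.0, -0.7]
width: -0.0001
```

```bash
python3 - <<'E'
from h import *
im=ctrl.camera("side");a=cv2.resize(im[210:310,290:390],(600,600),interpolation=cv2.INTER_CUBIC)
cv2.imwrite("pics/s20.png",a)
E
```

```text
(no output)
```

View pics/s20.png

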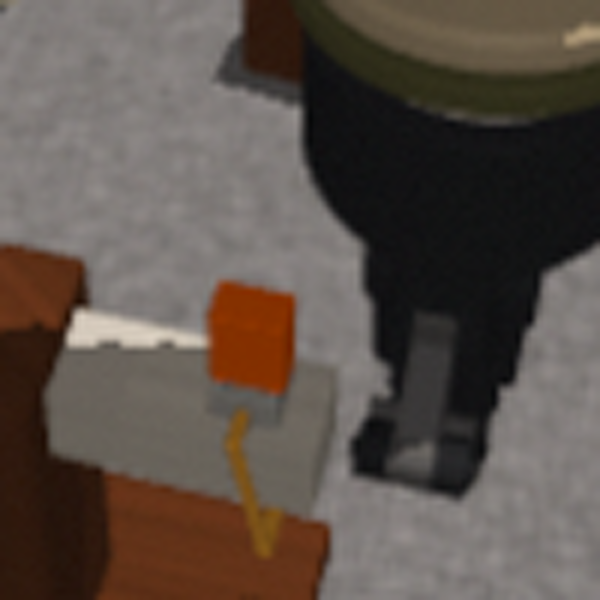

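It snapped: the loop hangs with its bar at crop (265,540), pin upright again. Retreat straight up and check.

>>> {"method": "send_rows", "body": {
  "rows": [
    [0, -0.02, 0, 0, 0, 0],
    [0, -0.04, 0, 0, 0, 0],
    [0.01, -0.045, 0, 0, 0, 0],
    [0.03, -0.03, 0, 0, 0, 0],
    [0.03, 0, 0, 0, 0, 0],
    [0, 0, 0, 0, 0, 0],
    [0, 0, 0, 0, 0, 0]
  ]
}}

```text
time_s: 16.8
ee_pos: [0.4204, 0.1111, 0.2543]
tool_rot: [-0.04, 0.042, 0.706, -0.706]
wrist_force: [-0.1, 0.3, -0.6]
width: 0.0002
```

```bash
python3 - <<'E'
from h import *
print(ctrl.get_obs()["ee_pos"],ctrl.get_obs()["wrist_force"])
im=ctrl.camera("side");a=cv2.resize(im[230:310,290:370],(600,600),interpolation=cv2.INTER_CUBIC)
cv2.imwrite("pics/s21.png",a);cv2.imwrite("pics/side21.png",im)
t=ctrl.camera("top");cv2.imwrite("pics/top21.png",t)
n=np.array([np.cos(np.radians(174)),np.sin(np.radians(174)),0]);y=np.array([-n[1],n[0],0]);ax=np.array([.5392,.0978,.190])
for s in(-.0195,.0195): print("bar end pred",(proj("side",ax+.008*n+s*y-[0,0,.066])-[290,230])*7.5)
print("tab top pred",(proj("side",ax+[0,0,.014])-[290,230])*7.5)
E
```

```text
[0.4204 0.1111 0.2543] [-0.1055  0.2706 -0.6052]
bar end pred [325.2789 532.0897]
bar end pred [367.3269 377.4452]
tab top pred [309.9502 228.68  ]
```

View pics/s21.png

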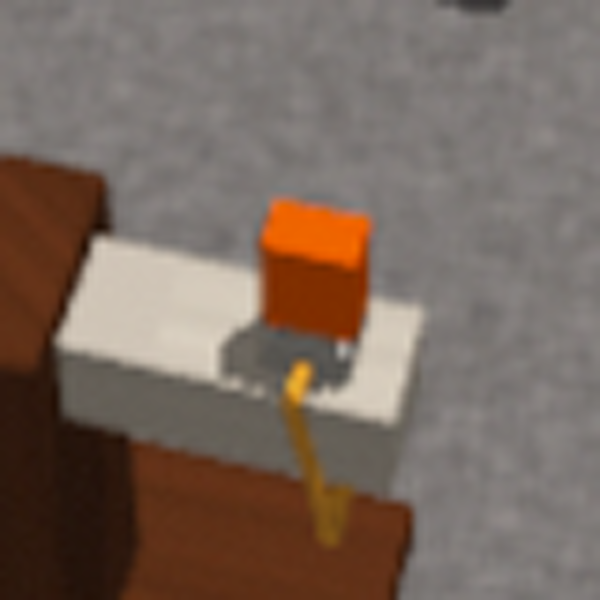

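View pics/top21.png

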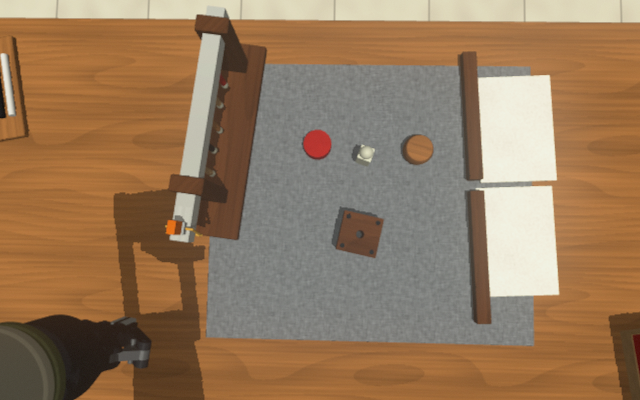

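```bash
python3 - <<'E'
from h import *
t=cv2.imread("pics/top21.png");h=cv2.cvtColor(t,cv2.COLOR_BGR2HSV)
m=cv2.inRange(h,(4,190,150),(14,255,255));m[:210]=0;m[250:]=0;m[:,:155]=0;m[:,195:]=0
ys,xs=np.nonzero(m);print(len(xs),xs.min(),xs.max(),ys.min(),ys.max(),xs.mean(),ys.mean())
s=(290+316/7.5,230+233/7.5)
print(tri(s,(xs.mean()+.0,ys.mean())),onz("side",s,.204),onz("top",(xs.mean(),ys.mean()),.204))
a=cv2.resize(t[205:255,150:210],(600,500),interpolation=cv2.INTER_CUBIC);cv2.imwrite("pics/t22.png",a)
E
```

```text
121 166 175 220 233 170.55371900826447 226.6694214876033
(array([0.5391, 0.0985, 0.2037]), np.float64(0.0022911469392959136)) [0.5379 0.0986 0.204 ] [0.5402 0.0985 0.204 ]
```

View pics/t22.png

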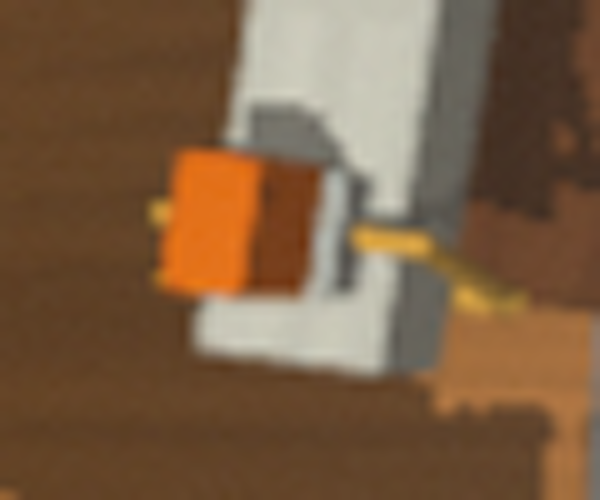

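Tab top triangulates to z = 0.2037 (0.204 expected when home), at (0.539, 0.098). The loop passes down both sides and under the rail, and the arm is clear. Handing in.

```bash
python3 -c "
from plant import ctrl
ctrl.sign_off()"
```

```text
the job is handed in; nothing more can be done
```

I pulled the hitch pin from the pen block, pushed it home in the rail's cross hole, and released it. I then pressed the loop's bar down with the closed fingers until it snapped shut under the rail. I backed the arm clear and handed in at about 17 s.

**Last checks**
- **Pin height:** the top of the tab measured 0.2037 m high, against 0.204 m when fully home. The pin looked upright.
- **Loop:** the near end of the bar was about 1 px from where a shut loop should put it. The loop hangs round the rail's end.
- **Forces:** wrist force read about 6 N at most at the end of each move, both while seating the pin and while shutting the loop.
- **Bystanders:** the paperweight, paste box and seal are at their starting pixels in the top view.

**What disagreed**
- **Finger height:** the fingertips appeared about 33 mm higher in the pictures than the TCP reading implied. I set the grasp height by sight and used that offset afterwards; contacts then came where predicted.
- **Camera rays:** in the final check of the tab, the two camera rays missed each other by 2.3 mm, roughly the stated calibration error.
- **Pin lean:** the pin leaned slightly in the hole while I pressed the loop, and came upright when it snapped shut.

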